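Park the car and close the garage roof

ROBOT

A 6-joint arm with a two-finger parallel gripper is mounted at the origin on the work surface. World frame = base frame: x ahead of the robot, y to its left, z up, the work surface at z = 0. Lengths are in m, angles in rad, forces in N, time in s.
With the tool pointing down it reaches from about 0.425 to 0.95 m from the base axis. Payload 3.5 kg.
Tool frame: the origin (TCP) lies midway between the tips of the shut fingers; the grasp point (between the pads) lies 19 mm behind it; z points along the fingers, y is the line along which they close (so a half turn about z gives the same grasp; the last joint's range is limited). The gripper opens to 85 mm and grips with 20 to 120 N. Pads are 22 mm wide; open, the fingers measure 114 mm over their backs; the gripper's body (76 mm by 85 mm) begins 54 mm behind the grasp point. The pads swing forward as they close: fully open they stand 13 mm farther back than shut.
Start: joints at [1.094, 0.286, 1.577, -0, 1.279, -0.15], TCP at [0.217, 0.639, 0.231] pointing down, gripper open.
Joint ranges: [-2.77, 2.77], [-0.9, 2.22], [0.21, 2.48], [-1.53, 4.67], [0.24, 2.81], [-2.84, 2.84]. Speed limits (rad/s): [2.79, 2.79, 3.14, 3.14, 3.14, 3.14].

INTERFACE

Orientations are given as a unit quaternion [x, y, z, w].
In Python, from plant import ctrl gives the robot as it stands.
- The arm moves only by the tool move_arm, never from a script. Its argument "plan" is a list of rows, each an object of numbers: "x", "y", "z": the shift along the tool's x, y, z in m; "yaw": the turn about the tool's z in rad; "fingers": the closure, from 0 (fully open) to 1 (shut). In form: [{"x": .., "y": .., "z": .., "yaw": .., "fingers": ..}, ...]. A call has 1 to 5 rows; each row is the pose to reach, as a shift and turn from the pose commanded when the call began, along the tool's axes at that moment; what a row does not reach only later rows make up. A row lasts 1/10 s, in which the tool goes at most 50 mm and 8.59 degrees, less where a joint would pass 70% of its speed; a pose out of reach is approached as far as the arm can. A call with a gripper value outside its range is refused whole. The fingers move at their own pace and stop on an object; "force" is the grip in N (left out, the last holds). Time passes only in rows, so rows that repeat a pose let the fingers close. It gives the time, the measured TCP pose, the force, the opening and the grip force at its end, in the units of the state.
- ctrl.get_state(): the state, without advancing time (a new reading comes with each control period).
- ctrl.read_camera(name): name is "scene" or "top"; returns the picture (480x640x3 uint8, red, green, blue); there is no depth.
- ctrl.camera_model(name): a dict with "intrinsics" (3x3 intrinsics, pixels), "distortion" ([k1, k2, p1, p2, k3] as OpenCV has them; the pictures are not rectified), "cam_to_world" (4x4, takes a point from camera to world coordinates). Camera axes: x right, y up, looking along -z (the intrinsics and any distortion apply to the point x, -y, -z); pixel columns grow to the right and rows downward; lengths in m; the calibration is good to about 2 mm. A picture is of the moment at which its call begins. camera_model takes no time and is no camera call.
- ctrl.sign_off(): hands the job in; it is judged then, once.
The state is a dict: "time": time; "qpos": joint angles; "dq": joint speeds; "joint_efforts": joint torques, N m; "eef_pos": TCP position; "tcp_rot": TCP orientation; "contact_force": force on the tool from outside, world axes, zero at the start; "wrist_torque": the same for the moment, N m; "opening": opening from 0.0 (shut) to 1.0 (fully open); "finger_force": force on a finger pad.
Only numpy, scipy, OpenCV 4.12 (cv2) and the standard library are available. Lean on these libraries where they do the work, as an engineer would, in place of code of your own. Each camera call takes 0.05 s, during which the arm holds its last target. There are 200 camera calls.

TASK

Park the maple car upright on the floor of the open walnut garage, then take the roof that fits it (the larger of the two) out of the rack, lay it down flat on the table with its handle up and let go of it. Then take it again by its handle and close the garage with it, so that it lies level and fully down all round with its battens inside the walls. Leave the smaller roof and the other toys where they are.

Things in the scene. Friction and masses are not known exactly. Their poses are not given: they have to be found in the camera images.
- car: Maple toy car, 60 wide (x) x 104 long (y, nose to +y) x 50 mm high, about 140 g. Origin: centre of its underside, z up. Deck 25 mm high; on it a cabin 36 wide (x) x 44 long (y), centred at y = -4 mm, from 25 to 50 mm high. It stands in the middle of the table, which is clear and free for use once the car is gone.
- garage: Walnut garage, fixed: open-topped box 110 (x) x 150 (y) x 64 mm high, walls 10 mm, floor 8 mm thick, inside 90 x 130 x 56 mm. Origin: centre of its underside, z up. The car goes in lengthwise along y, nose either way. Garage and rack stand one left, one right of the middle.
- garage_top (a point): Centre of the garage's open mouth, level with the top of its walls, 64 mm above the table.
- roof: The garage's flat walnut roof, the larger of two: slab 12 mm thick (x), 150 long (y), 110 wide (z), about 150 g. It starts standing on a long edge in the rack. Origin: middle of that lower edge; z runs up the slab to its other edge at 110 mm; +x points out of the handle face (at first away from the robot; up once laid as a roof). Fits either way round.
- roof_handle (a point): Middle of the roof's handle, 13 mm off the slab's face: a bar 70 mm long along y, 16 mm thick (z 47 to 63 mm), standing 26 mm off the face.
- roof_under (a point): Centre of the slab's underside (-x face). Beside it two locating battens 7 mm high, 8 mm wide, 84 mm long along z, at y = +-58.5 mm; they drop inside the garage walls with 2.5 to 3 mm to spare each way. Laid on the table on its battens, this point is 7 mm above it.
- rack: Plywood rack, fixed: base 170 x 170 x 12 mm, two places for roofs at x = -37.5 and +37.5 mm, each between four 12 mm round posts 32 mm tall above the base, 15 mm apart in x. A roof stands in each, handle towards +x, its lower edge on the base top. Origin: centre of its underside, z up. Which roof is in which place varies.
- small_roof: Smaller roof of the same make (110 long x 90 wide), belongs to another toy; in the rack's other place. Same axes as the roof. Leave it.
- tree: Bystander: turned wooden tree, 48 mm across, 85 mm high, origin under its centre.
- bridge: Bystander: wooden bridge block 25 x 80 x 48 mm, origin under its centre.
- hoop: Bystander: flat wooden ring 60 mm across, 16 mm high, origin under its centre.
- cup: Bystander: wooden cup 70 mm across, 85 mm high, origin under its centre.
- ball_red_center (a point): Bystander: centre of the red ball, 20 mm across, in the tray at the foot of the chute box on the left.
- ball_green_center (a point): Bystander: centre of the green ball, 20 mm across, in the tray at the foot of the chute box on the left.
- ball_blue_center (a point): Bystander: centre of the blue ball, 20 mm across, in the tray at the foot of the chute box on the left.
- ball_yellow_center (a point): Bystander: centre of the yellow ball, 20 mm across, in the tray at the foot of the chute box on the left.
Mind the look-alikes: they are no part of the job. Leave any turquoise look-alike of the garage alone. Leave any orange look-alike of the roof alone.

How it is judged:
By the outcome, as a careful person would: the job done as asked, in the order asked, and still so for the second after the job is handed in, with the robot touching nothing.
It also fails if it takes over 64 s, if anything falls off the work surface, if the arm or the gripper's body presses on something with over 40 N, if the wrist force passes 120 N, or if a joint passes its speed limit or range.

## Working session

There is one attempt and no reset: what is moved stays moved. The work goes in short steps, Python scripts to look and compute and a tool call to move; the robot and the scene stay as the last step left them, time stands still between calls to the robot, and variables do not carry over. Pictures are saved under pics/ and viewed, at most 13 in all, crops included, and the job is handed in when it is done.

Besides the shell and the picture viewer there is one more tool, called after "Request:" as name([rows], argument=value, ...), one row to a line, values as JSON. move_arm: Moves the arm, as the interface text tells. Its arguments: {"type":"object","properties":{"plan":{"type":"array"},"force":{"type":"number"}},"required":["plan"]}

```bash
ls; mkdir -p pics; python3 - <<'E'
from plant import ctrl
import cv2,numpy as np
for n in ("scene","top"):
    cv2.imwrite(f"pics/{n}0.png",ctrl.read_camera(n)[:,:,::-1])
    m=ctrl.camera_model(n);print(n,np.round(m["intrinsics"],1).tolist(),m["distortion"],np.round(m["cam_to_world"],3).tolist())
print(ctrl.get_state())
E
```

```text
pics
scene [[472.7, 0.0, 326.1], [0.0, 472.7, 241.1], [0.0, 0.0, 1.0]] [0.01880156 0.         0.         0.         0.        ] [[0.706, -0.395, 0.588, 1.242], [0.708, 0.388, -0.589, -0.556], [0.004, 0.833, 0.554, 0.776], [0.0, 0.0, 0.0, 1.0]]
top [[534.5, 0.0, 321.0], [0.0, 534.5, 239.6], [0.0, 0.0, 1.0]] [0.01825343 0.         0.         0.         0.        ] [[0.006, 0.99, -0.141, 0.358], [-1.0, 0.008, 0.015, 0.168], [0.016, 0.141, 0.99, 1.337], [0.0, 0.0, 0.0, 1.0]]
{'time': 0.1, 'qpos': array([ 1.09398712e+00,  2.87078475e-01,  1.57802656e+00,  4.83966125e-06,
        1.27862838e+00, -1.49991206e-01]), 'dq': array([ 2.71633304e-05, -6.54827647e-04, -3.41976902e-03,  6.45884848e-04,
       -1.45107982e-03, -4.65461595e-04]), 'joint_efforts': array([ 7.17760813e-04, -4.07299483e+01, -2.93697453e+01, -1.28150759e-04,
        3.50305512e-03,  3.88616115e-06]), 'eef_pos': array([0.2163836 , 0.63874567, 0.23008677]), 'tcp_rot': array([ 1.62683328e-01,  9.86677753e-01, -1.01752949e-03, -3.32196826e-04]), 'contact_force': array([ 0.55247275, -0.54721015, -0.38855855]), 'wrist_torque': array([-0.02139402,  0.03563631, -0.02465035]), 'finger_force': 0.0, 'opening': 1.003340485996628}
```

View pics/scene0.png

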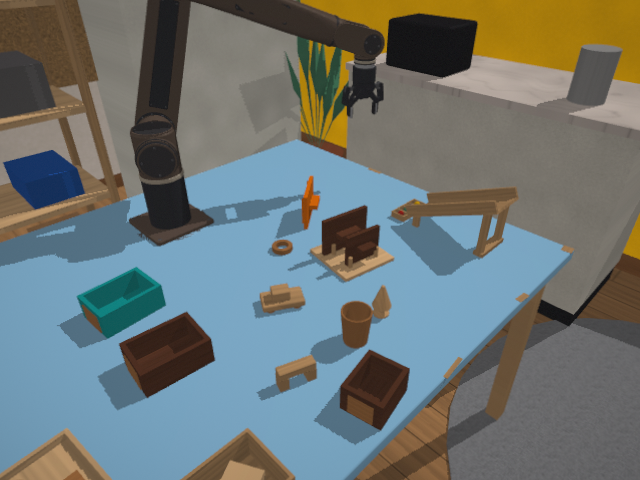

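View pics/top0.png

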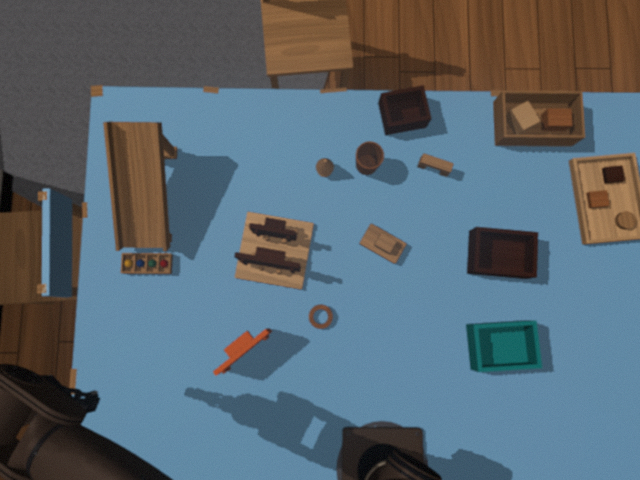

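The top view shows the car at (384,243) and the rack at (275,251). Its roofs are the longer one at (268,261) and the shorter one at (274,231). There are three garage-like boxes:
- **Walnut box at (503,253):** it is right of the middle, opposite the rack, and about 70x50 px, so it fits the garage.
- **Small walnut box at (405,110):** too small and too far back.
- **Turquoise box at (505,346):** a look-alike.

The orange roof at (243,351) is also a look-alike. I'll confirm with an enlarged crop.

```bash
cat > h.py <<'E'
from plant import ctrl
import cv2,numpy as np
from scipy.spatial.transform import Rotation as R
def model(n):
    m=ctrl.camera_model(n);T=np.array(m["cam_to_world"]);return np.array(m["intrinsics"]),np.array(m["distortion"]),T
def ray(n,uv):
    K,D,T=model(n);p=cv2.undistortPoints(np.float64(uv).reshape(-1,1,2),K,D).reshape(-1,2)
    return T[:3,3],np.c_[p[:,0],-p[:,1],-np.ones(len(p))]@T[:3,:3].T
def plane(n,uv,z):
    o,d=ray(n,uv);return o+d*((z-o[2])/d[:,2])[:,None]
def proj(n,P):
    K,D,T=model(n);c=(np.float64(P).reshape(-1,3)-T[:3,3])@T[:3,:3];c=c*[1,-1,-1]
    return cv2.projectPoints(c,np.zeros(3),np.zeros(3),K,D)[0].reshape(-1,2)
def crop(img,x0,y0,x1,y1,s): return cv2.resize(img[y0:y1,x0:x1],None,fx=s,fy=s,interpolation=cv2.INTER_CUBIC)
E
python3 - <<'E'
from h import *
t=cv2.imread("pics/top0.png");s=cv2.imread("pics/scene0.png")
a=crop(t,230,205,330,295,4);b=crop(t,462,222,545,282,4);c=crop(t,355,215,415,270,4)
W=np.zeros((590,800,3),np.uint8)
W[:360,:400]=a;W[:240,410:410+332]=b;W[250:470,410:650]=c
cv2.imwrite("pics/c1.png",W)
d=crop(s,305,195,405,285,4);e=crop(s,110,300,220,400,3.6);f=crop(s,250,275,315,320,4)
W=np.zeros((590,800,3),np.uint8)
W[:360,:400]=d;W[:360,404:404+396]=e;W[370:550,:260]=f
cv2.imwrite("pics/c2.png",W)
E
```

```text
(no output)
```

View pics/c1.png

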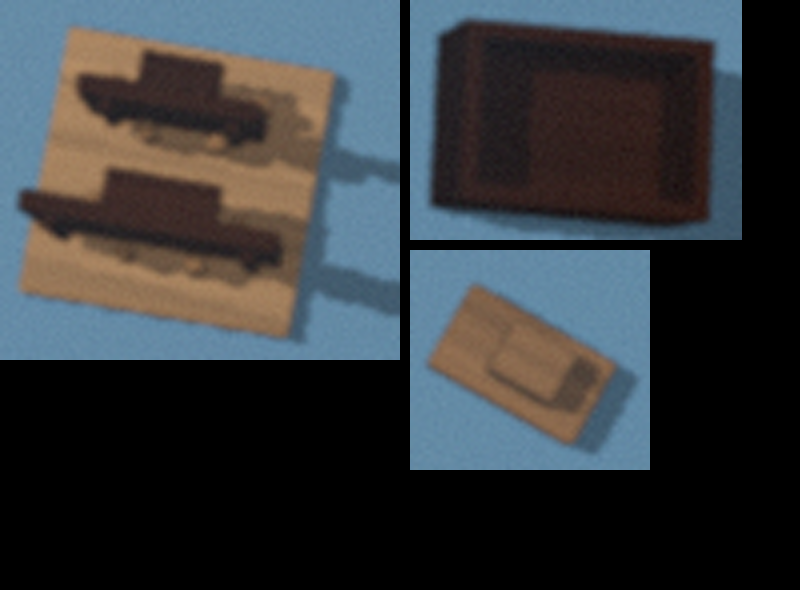

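View pics/c2.png

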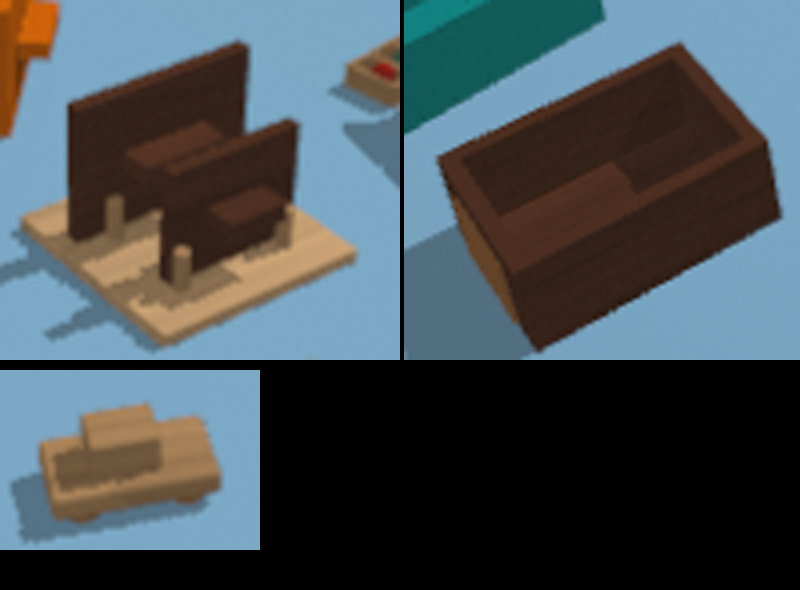

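The crops confirm three things. The roof to take is in the rack place nearest the robot, top edge c1 (20,192)-(283,232), longer than the other, with its handle facing +x. The garage is the walnut box with rim corners at c1 (470,22), (714,42), (708,222). The car's nose points to +y, up-left in the top view. Next I fit the poses from the corners in both views.

```bash
cat > fit.py <<'E'
from h import *
from scipy.optimize import least_squares
def m(p,x0,y0,s,ox=0,oy=0): return [x0+(p[0]-ox+.5)/s-.5,y0+(p[1]-oy+.5)/s-.5]
def fit(name,obs,g):
    # obs: list of (cam, uv, local xyz)
    P=np.array([o[2] for o in obs],float)
    def W(q):
        c,s=np.cos(q[2]),np.sin(q[2]);return P@np.array([[c,s,0],[-s,c,0],[0,0,1]])+[q[0],q[1],0]
    def f(q):
        w=W(q);return np.concatenate([proj(o[0],w[i])[0]-o[1] for i,o in enumerate(obs)])
    r=least_squares(f,g,loss="soft_l1",x_scale=[.01,.01,.1])
    print(name,np.round(r.x,4),"yaw deg",round(np.degrees(r.x[2]),2));print(np.round(f(r.x).reshape(-1,2),1).tolist());return r.x
def tr(p):return m(p,230,205,4)
def tg(p):return m(p,462,222,4,410)
def tc(p):return m(p,355,215,4,410,250)
def sr(p):return m(p,305,195,4)
def sg(p):return m(p,110,300,3.6,404)
def sc(p):return m(p,250,275,4,0,370)
if __name__=="__main__":
    T,S="top","scene";h=.064
    G=fit("garage",[(T,tg((470,22)),(.055,.075,h)),(T,tg((714,42)),(.055,-.075,h)),(T,tg((708,222)),(-.055,-.075,h)),
     (S,sg((438,158)),(-.055,-.075,h)),(S,sg((682,42)),(-.055,.075,h)),(S,sg((768,140)),(.055,.075,h)),(S,sg((512,272)),(.055,-.075,h)),
     (S,sg((540,352)),(.055,-.075,0)),(S,sg((781,217)),(.055,.075,0))],[.6,-.2,0])
    C=fit("car",[(T,tc((473,285)),(.03,.052,.025)),(T,tc((617,365)),(.03,-.052,.025)),(T,tc((572,445)),(-.03,-.052,.025)),(T,tc((428,365)),(-.03,.052,.025)),
     (S,sc((198,417)),(-.03,.052,.025)),(S,sc((220,475)),(.03,.052,.025)),(S,sc((40,445)),(-.03,-.052,.025)),(S,sc((82,415)),(-.018,-.026,.05)),(S,sc((150,405)),(-.018,.018,.05)),(S,sc((160,438)),(.018,.018,.05)),(S,sc((92,450)),(.018,-.026,.05))],[.6,.05,-.4])
    K=fit("rack",[(T,tr((70,28)),(.085,.085,.012)),(T,tr((333,75)),(.085,-.085,.012)),(T,tr((290,338)),(-.085,-.085,.012)),(T,tr((20,292)),(-.085,.085,.012)),
     (S,sr((22,220)),(-.085,-.085,.012)),(S,sr((163,335)),(.085,-.085,.012)),(S,sr((356,250)),(.085,.085,.012))],[.6,.2,-.2])
    z=.012
    Rf=fit("roof",[(S,sr((68,105)),(-.006,-.075,z+.11)),(S,sr((247,48)),(.006,.075,z+.11)),(S,sr((72,240)),(.006,-.075,z)),
     (S,sr((160,180)),(.032,-.035,z+.063)),(S,sr((222,140)),(.032,.035,z+.063)),
     (T,tr((105,170)),(.032,.035,z+.063)),(T,tr((222,187)),(.032,-.035,z+.063)),(T,tr((20,192)),(.006,.075,z+.11)),(T,tr((283,232)),(.006,-.075,z+.11))],[.55,.2,-.2])
    c,s=np.cos(K[2]),np.sin(K[2]);print("roof by rack",np.round([K[0]-.0375*c,K[1]-.0375*s],4))
    d=Rf[:2]-K[:2];print("roof in rack frame",c*d[0]+s*d[1],-s*d[0]+c*d[1])
    from plant import ctrl
    print(R.from_quat(ctrl.get_state()["tcp_rot"]).as_matrix().round(3).tolist())
E
python3 fit.py
```

```text
garage [ 0.5145 -0.2952 -0.0847] yaw deg -4.85
[[-0.9, -1.3], [0.0, -0.6], [-0.0, -0.3], [-0.7, -0.9], [-0.3, -0.6], [0.0, -0.2], [-0.0, 0.1], [-1.0, -0.2], [0.3, -0.1]]
car [ 0.5391 -0.0048 -0.5179] yaw deg -29.67
[[0.2, -1.9], [0.7, -1.1], [0.3, -0.3], [-0.4, -1.3], [0.5, -1.4], [0.4, -0.7], [-1.2, -1.5], [-1.1, -0.7], [-0.2, -1.1], [0.2, -0.2], [-1.0, -0.2]]
rack [ 0.5197  0.2654 -0.1577] yaw deg -9.04
[[-0.4, -0.5], [0.5, -1.2], [-0.1, -0.1], [-0.5, 0.1], [-1.5, -1.1], [-0.2, 0.2], [-0.2, -0.6]]
roof [ 0.4826  0.2736 -0.1433] yaw deg -8.21
[[-1.1, -0.5], [-0.3, -0.8], [0.5, 1.4], [-3.9, -3.1], [0.3, -1.2], [0.2, -0.6], [0.1, -0.4], [0.1, -0.2], [-0.7, -0.3]]
roof by rack [0.4827 0.2713]
roof in rack frame -0.03795932751000195 0.002289961527743067
[[-0.947, 0.321, -0.001], [0.321, 0.947, -0.002], [0.0, -0.002, -1.0]]
```

```bash
cat > to.py <<'E'
# usage: to.py x y z toolYangle_deg : shift in tool axes from present pose
import sys
from h import *
s=ctrl.get_state();M=R.from_quat(s["tcp_rot"]).as_matrix();a=np.degrees(np.arctan2(M[1,1],M[0,1]))
print("now",s["eef_pos"].round(4),"ang",round(a,1),"t",round(s["time"],2),"open",round(float(s["opening"]),3),"F",s["contact_force"].round(1),"J6",round(s["qpos"][5],2))
if len(sys.argv)>4:
    t=list(map(float,sys.argv[1:]));d=(-(t[3]-a)+90)%180-90
    print("shift",(M.T@(np.array(t[:3])-s["eef_pos"])).round(4),"yaw",round(np.radians(d),3))
E
python3 to.py .537 -.008 .15 60.3
```

```text
now [0.2164 0.6387 0.2301] ang 71.3 t 0.1 open 1.003 F [ 0.6 -0.5 -0.4] J6 -0.15
shift [-0.5113 -0.5094  0.081 ] yaw 0.192
```

Request:
move_arm([
  {"x": -0.034,"y": -0.034,"z": 0,"yaw": 0.04,"fingers": 0},
  {"x": -0.068,"y": -0.068,"z": 0,"yaw": 0.08,"fingers": 0},
  {"x": -0.102,"y": -0.102,"z": 0,"yaw": 0.12,"fingers": 0},
  {"x": -0.136,"y": -0.136,"z": 0,"yaw": 0.16,"fingers": 0},
  {"x": -0.17,"y": -0.17,"z": 0,"yaw": 0.19,"fingers": 0},
])

```text
time: 0.6
eef_pos: [0.3233, 0.4218, 0.2308]
tcp_rot: [0.256, 0.967, -0.0, -0.0]
contact_force: [0.7, 0.3, 0.2]
opening: 0.999
finger_force: 0.0
```

```bash
python3 to.py .537 -.008 .15 60.3
```

```text
now [0.3233 0.4218 0.2308] ang 60.3 t 0.6 open 0.999 F [0.7 0.3 0.2] J6 -0.33
shift [-0.3984 -0.2676  0.0809] yaw 0.001
```

Request:
move_arm([
  {"x": -0.04,"y": -0.027,"z": 0,"yaw": 0,"fingers": 0},
  {"x": -0.08,"y": -0.054,"z": 0,"yaw": 0,"fingers": 0},
  {"x": -0.12,"y": -0.081,"z": 0,"yaw": 0,"fingers": 0},
  {"x": -0.16,"y": -0.108,"z": 0,"yaw": 0,"fingers": 0},
  {"x": -0.2,"y": -0.134,"z": 0,"yaw": 0,"fingers": 0},
])

```text
time: 1.1
eef_pos: [0.4309, 0.2065, 0.231]
tcp_rot: [0.255, 0.967, -0.0, -0.0]
contact_force: [0.5, 1.0, -0.4]
opening: 1.002
finger_force: 0.0
```

Request:
move_arm([
  {"x": -0.04,"y": -0.027,"z": 0.01,"yaw": 0,"fingers": 0},
  {"x": -0.08,"y": -0.054,"z": 0.02,"yaw": 0,"fingers": 0},
  {"x": -0.12,"y": -0.081,"z": 0.04,"yaw": 0,"fingers": 0},
  {"x": -0.16,"y": -0.108,"z": 0.06,"yaw": 0,"fingers": 0},
  {"x": -0.198,"y": -0.134,"z": 0.08,"yaw": 0,"fingers": 0},
])

```text
time: 1.6
eef_pos: [0.5352, -0.004, 0.1524]
tcp_rot: [0.256, 0.967, 0.0, 0.0]
contact_force: [0.3, 0.6, 0.0]
opening: 1.0
finger_force: 0.0
```

```bash
python3 to.py .537 -.008 .15 60.3; python3 - <<'E'
from h import *
s=crop(ctrl.read_camera("scene")[:,:,::-1],240,180,340,330,4);t=crop(ctrl.read_camera("top")[:,:,::-1],350,205,440,285,4)
W=np.zeros((600,780,3),np.uint8);W[:,:400]=s;W[:320,410:770]=t;cv2.imwrite("pics/p3.png",W)
E
```

```text
now [ 0.5352 -0.004   0.1524] ang 60.4 t 1.6 open 1.0 F [0.3 0.6 0. ] J6 -1.25
shift [-0.0036 -0.0026  0.0024] yaw 0.001
```

View pics/p3.png

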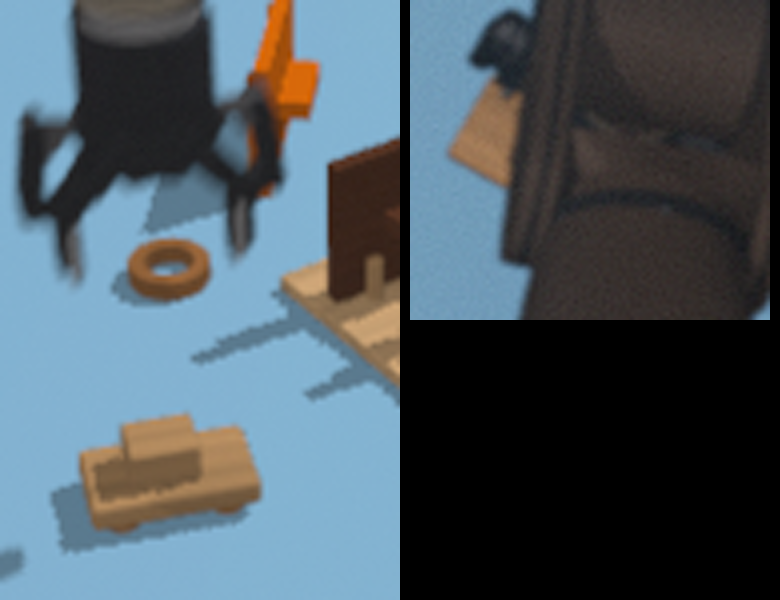

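The crop shows the open gripper lined up above the car, with the cabin at about (160,440) in the crop and nothing near it.

Request:
move_arm([
  {"x": -0.002,"y": -0.001,"z": 0.04,"yaw": 0,"fingers": 0},
  {"x": -0.002,"y": -0.001,"z": 0.085,"yaw": 0,"fingers": 0},
  {"x": -0.002,"y": -0.001,"z": 0.115,"yaw": 0,"fingers": 0},
  {"x": -0.002,"y": -0.001,"z": 0.125,"yaw": 0,"fingers": 0.2},
  {"x": -0.002,"y": -0.001,"z": 0.125,"yaw": 0,"fingers": 0.3},
], force=30)

```text
time: 2.2
eef_pos: [0.5347, -0.0032, 0.0269]
tcp_rot: [0.255, 0.967, -0.0, -0.002]
contact_force: [-0.2, 0.7, -0.2]
opening: 0.706
finger_force: 0.0
```

Request:
move_arm([
  {"x": 0,"y": 0,"z": 0,"yaw": 0,"fingers": 0.4},
  {"x": 0,"y": 0,"z": 0,"yaw": 0,"fingers": 1},
  {"x": 0,"y": 0,"z": 0,"yaw": 0,"fingers": 1},
  {"x": 0,"y": 0,"z": 0,"yaw": 0,"fingers": 1},
  {"x": 0,"y": 0,"z": 0,"yaw": 0,"fingers": 1},
], force=30)

```text
time: 2.7
eef_pos: [0.538, -0.0041, 0.0306]
tcp_rot: [0.256, 0.967, 0.0, 0.002]
contact_force: [-0.4, 0.4, 7.2]
opening: 0.504
finger_force: 32.6
```

```bash
python3 to.py .5145 -.295 .14 85.15
```

```text
now [ 0.538  -0.0041  0.0306] ang 60.4 t 2.7 open 0.504 F [-0.4  0.4  7.2] J6 -1.25
shift [-0.1237 -0.2643 -0.1094] yaw -0.432
```

Request:
move_arm([
  {"x": 0,"y": 0,"z": -0.02,"yaw": 0,"fingers": 1},
  {"x": 0,"y": 0,"z": -0.06,"yaw": 0,"fingers": 1},
  {"x": 0,"y": -0.02,"z": -0.1,"yaw": 0,"fingers": 1},
  {"x": -0.012,"y": -0.052,"z": -0.12,"yaw": -0.1,"fingers": 1},
  {"x": -0.032,"y": -0.092,"z": -0.12,"yaw": -0.2,"fingers": 1},
], force=40)

```text
time: 3.2
eef_pos: [0.5202, -0.1003, 0.1528]
tcp_rot: [0.154, 0.988, -0.001, 0.004]
contact_force: [1.1, -0.7, -1.5]
opening: 0.502
finger_force: 41.6
```

```bash
python3 to.py .5145 -.295 .14 85.15
```

```text
now [ 0.5202 -0.1003  0.1528] ang 72.3 t 3.2 open 0.502 F [ 1.1 -0.7 -1.5] J6 -1.64
shift [-0.0538 -0.1872  0.0132] yaw -0.225
```

Request:
move_arm([
  {"x": -0.013,"y": -0.045,"z": 0,"yaw": -0.07,"fingers": 1},
  {"x": -0.026,"y": -0.09,"z": 0,"yaw": -0.14,"fingers": 1},
  {"x": -0.039,"y": -0.135,"z": 0,"yaw": -0.2,"fingers": 1},
  {"x": -0.05,"y": -0.175,"z": 0,"yaw": -0.225,"fingers": 1},
  {"x": -0.054,"y": -0.19,"z": 0,"yaw": -0.225,"fingers": 1},
])

```text
time: 3.7
eef_pos: [0.5098, -0.3007, 0.1483]
tcp_rot: [0.047, 0.999, -0.001, 0.0]
contact_force: [1.5, 0.1, -1.6]
opening: 0.505
finger_force: 41.6
```

```bash
python3 to.py .5145 -.299 .0395 85.15; python3 - <<'E'
from h import *
s=crop(ctrl.read_camera("scene")[:,:,::-1],90,240,240,400,3);t=crop(ctrl.read_camera("top")[:,:,::-1],440,200,560,300,2.8)
W=np.zeros((480,800,3),np.uint8);W[:,:450]=s;W[:280,455:791]=t;cv2.imwrite("pics/p4.png",W)
E
```

```text
now [ 0.5098 -0.3007  0.1483] ang 84.6 t 3.7 open 0.505 F [ 1.5  0.1 -1.6] J6 -2.18
shift [-0.0045  0.0023  0.1088] yaw -0.01
```

View pics/p4.png

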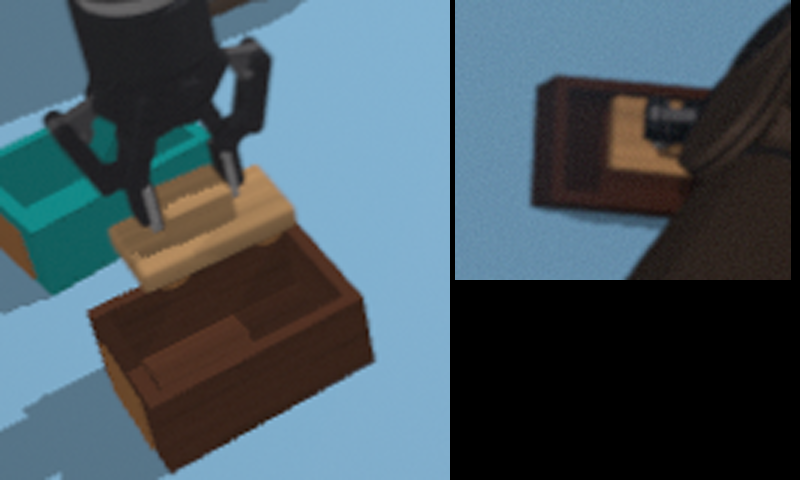

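The car hangs level over the garage, nose to +y and parallel to the walls.

Request:
move_arm([
  {"x": -0.0045,"y": 0.002,"z": 0.025,"yaw": -0.01,"fingers": 1},
  {"x": -0.0045,"y": 0.002,"z": 0.06,"yaw": -0.01,"fingers": 1},
  {"x": -0.0045,"y": 0.002,"z": 0.09,"yaw": -0.01,"fingers": 1},
  {"x": -0.0045,"y": 0.002,"z": 0.105,"yaw": -0.01,"fingers": 1},
  {"x": -0.0045,"y": 0.002,"z": 0.107,"yaw": -0.01,"fingers": 1},
])

```text
time: 4.3
eef_pos: [0.5146, -0.2935, 0.0397]
tcp_rot: [0.04, 0.999, 0.001, -0.001]
contact_force: [0.1, -0.9, -1.1]
opening: 0.51
finger_force: 41.7
```

```bash
python3 to.py .5145 -.299 .0385 85.15
```

```text
now [ 0.5146 -0.2935  0.0397] ang 85.4 t 4.3 open 0.51 F [ 0.1 -0.9 -1.1] J6 -2.18
shift [-0.0003 -0.0054  0.0012] yaw 0.004
```

Request:
move_arm([
  {"x": 0,"y": -0.005,"z": 0.001,"yaw": 0,"fingers": 1},
  {"x": 0,"y": -0.005,"z": 0.002,"yaw": 0,"fingers": 1},
  {"x": 0,"y": -0.005,"z": 0.002,"yaw": 0,"fingers": 0.4},
  {"x": 0,"y": -0.005,"z": 0.001,"yaw": 0,"fingers": 0.3},
  {"x": 0,"y": -0.005,"z": 0,"yaw": 0,"fingers": 0.2},
])

```text
time: 4.8
eef_pos: [0.5152, -0.3009, 0.0421]
tcp_rot: [0.041, 0.999, -0.0, 0.001]
contact_force: [-0.3, -0.2, 0.2]
opening: 0.801
finger_force: 0.0
```

Request:
move_arm([
  {"x": 0,"y": 0,"z": -0.02,"yaw": 0,"fingers": 0.2},
  {"x": 0,"y": 0,"z": -0.06,"yaw": 0,"fingers": 0.2},
  {"x": 0,"y": 0,"z": -0.11,"yaw": 0,"fingers": 0},
  {"x": 0,"y": 0,"z": -0.16,"yaw": 0,"fingers": 0},
  {"x": 0,"y": 0,"z": -0.21,"yaw": 0,"fingers": 0},
])

```text
time: 5.3
eef_pos: [0.5146, -0.3003, 0.2537]
tcp_rot: [0.041, 0.999, -0.0, 0.0]
contact_force: [-0.4, -0.9, 0.1]
opening: 1.004
finger_force: 0.0
```

```bash
python3 to.py .5014 .2709 .25 81.2; python3 - <<'E'
import fit
from h import *
# handle for both fits
for x,y,a in ((.4826,.2736,-.1433),(.4826,.2736,-.155)): print(x+.019*np.cos(a),y+.019*np.sin(a))
E
```

```text
now [ 0.5146 -0.3003  0.2537] ang 85.3 t 5.3 open 1.004 F [-0.4 -0.9  0.1] J6 -2.19
shift [0.0598 0.5682 0.0034] yaw 0.072
0.5014052521479291 0.27088660882790383
0.5013722190847105 0.2706667781134683
```

Request:
move_arm([
  {"x": 0.005,"y": 0.048,"z": 0,"yaw": 0.02,"fingers": 0},
  {"x": 0.01,"y": 0.096,"z": 0,"yaw": 0.04,"fingers": 0},
  {"x": 0.015,"y": 0.144,"z": 0,"yaw": 0.07,"fingers": 0},
  {"x": 0.02,"y": 0.192,"z": 0,"yaw": 0.07,"fingers": 0},
  {"x": 0.025,"y": 0.24,"z": 0,"yaw": 0.07,"fingers": 0},
])

```text
time: 5.8
eef_pos: [0.5091, -0.0575, 0.2519]
tcp_rot: [0.076, 0.997, -0.0, 0.001]
contact_force: [0.8, 0.5, 0.1]
opening: 1.004
finger_force: 0.0
```

Request:
move_arm([
  {"x": 0.002,"y": 0.048,"z": 0,"yaw": 0,"fingers": 0},
  {"x": 0.004,"y": 0.096,"z": 0,"yaw": 0,"fingers": 0},
  {"x": 0.006,"y": 0.144,"z": 0,"yaw": 0,"fingers": 0},
  {"x": 0.008,"y": 0.192,"z": 0,"yaw": 0,"fingers": 0},
  {"x": 0.009,"y": 0.24,"z": 0,"yaw": 0,"fingers": 0},
])

```text
time: 6.3
eef_pos: [0.5367, 0.1814, 0.2519]
tcp_rot: [0.076, 0.997, 0.0, 0.001]
contact_force: [1.1, -0.5, 1.5]
opening: 0.998
finger_force: 0.0
```

```bash
python3 to.py .5044 .2703 .14 81.4
```

```text
now [0.5367 0.1814 0.2519] ang 81.3 t 6.3 open 0.998 F [ 1.1 -0.5  1.5] J6 -1.27
shift [0.0455 0.083  0.1119] yaw -0.002
```

Request:
move_arm([
  {"x": 0.02,"y": 0.04,"z": 0,"yaw": 0,"fingers": 0},
  {"x": 0.042,"y": 0.08,"z": 0.02,"yaw": 0,"fingers": 0},
  {"x": 0.0455,"y": 0.083,"z": 0.06,"yaw": 0,"fingers": 0},
  {"x": 0.0455,"y": 0.083,"z": 0.1,"yaw": 0,"fingers": 0},
  {"x": 0.0455,"y": 0.083,"z": 0.1,"yaw": 0,"fingers": 0},
])

```text
time: 6.8
eef_pos: [0.4999, 0.2674, 0.145]
tcp_rot: [0.075, 0.997, -0.002, -0.006]
contact_force: [-1.2, 0.6, -1.5]
opening: 0.998
finger_force: 0.0
```

```bash
python3 to.py .5044 .2703 .055 81.4; python3 - <<'E'
from h import *
s=crop(ctrl.read_camera("scene")[:,:,::-1],295,150,405,290,4);t=crop(ctrl.read_camera("top")[:,:,::-1],225,200,325,300,3.4)
W=np.zeros((560,790,3),np.uint8);W[:,:440]=s;W[:340,445:785]=t;cv2.imwrite("pics/p5.png",W)
E
```

```text
now [0.4999 0.2674 0.145 ] ang 81.4 t 6.8 open 0.998 F [-1.2  0.6 -1.5] J6 -1.11
shift [-0.0051  0.004   0.0899] yaw -0.001
```

View pics/p5.png

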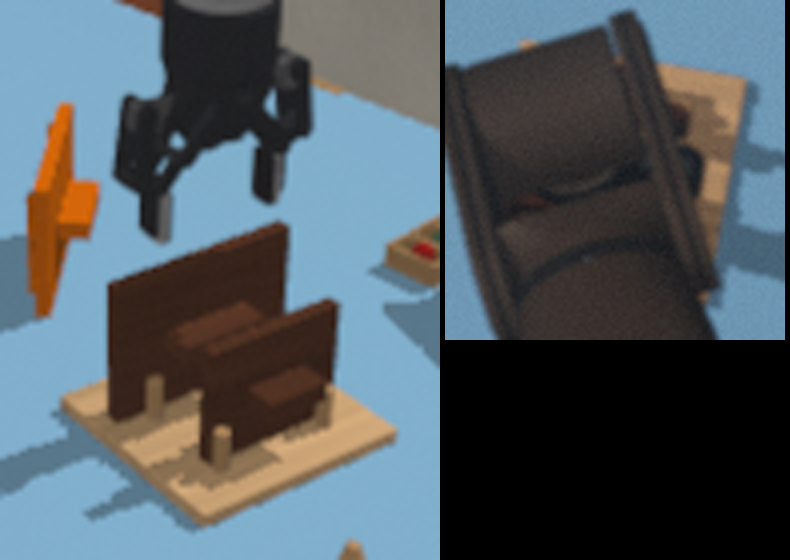

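The gripper straddles the line of the larger roof's handle with its fingers along the slab. I'll correct the last few mm before going down.

Request:
move_arm([
  {"x": -0.004,"y": 0.003,"z": 0,"yaw": 0,"fingers": 0},
  {"x": -0.004,"y": 0.003,"z": 0,"yaw": 0,"fingers": 0},
  {"x": -0.004,"y": 0.003,"z": 0,"yaw": 0,"fingers": 0},
])

```text
time: 7.2
eef_pos: [0.5104, 0.2708, 0.1535]
tcp_rot: [0.076, 0.997, 0.001, 0.002]
contact_force: [-0.1, -0.2, 0.5]
opening: 0.999
finger_force: 0.0
```

```bash
python3 to.py .5044 .2703 .055 81.4
```

```text
now [0.5104 0.2708 0.1535] ang 81.3 t 7.2 open 0.999 F [-0.1 -0.2  0.5] J6 -1.11
shift [ 0.0062 -0.0015  0.0984] yaw -0.002
```

Request:
move_arm([
  {"x": 0.006,"y": -0.001,"z": 0.01,"yaw": 0,"fingers": 0},
  {"x": 0.006,"y": -0.001,"z": 0.03,"yaw": 0,"fingers": 0},
  {"x": 0.006,"y": -0.001,"z": 0.045,"yaw": 0,"fingers": 0},
  {"x": 0.006,"y": -0.001,"z": 0.055,"yaw": 0,"fingers": 0},
  {"x": 0.006,"y": -0.001,"z": 0.055,"yaw": 0,"fingers": 0},
])

```text
time: 7.7
eef_pos: [0.5013, 0.27, 0.0939]
tcp_rot: [0.076, 0.997, -0.001, -0.002]
contact_force: [-0.2, 0.2, -0.8]
opening: 1.004
finger_force: 0.0
```

Request:
move_arm([
  {"x": 0,"y": 0,"z": 0,"yaw": 0,"fingers": 0},
  {"x": 0,"y": 0,"z": 0,"yaw": 0,"fingers": 0},
  {"x": 0,"y": 0,"z": 0,"yaw": 0,"fingers": 0},
])

```text
time: 8.0
eef_pos: [0.5035, 0.2707, 0.0972]
tcp_rot: [0.076, 0.997, 0.0, 0.001]
contact_force: [-0.6, 0.7, -0.7]
opening: 0.999
finger_force: 0.0
```

```bash
python3 to.py .5044 .2703 .055 81.4
```

```text
now [0.5035 0.2707 0.0972] ang 81.3 t 8.0 open 0.999 F [-0.6  0.7 -0.7] J6 -1.1
shift [-0.0009 -0.0003  0.0422] yaw -0.002
```

Request:
move_arm([
  {"x": -0.001,"y": 0,"z": 0.01,"yaw": 0,"fingers": 0},
  {"x": -0.001,"y": 0,"z": 0.02,"yaw": 0,"fingers": 0},
  {"x": -0.001,"y": 0,"z": 0.03,"yaw": 0,"fingers": 0},
  {"x": -0.001,"y": 0,"z": 0.036,"yaw": 0,"fingers": 0},
  {"x": -0.001,"y": 0,"z": 0.036,"yaw": 0,"fingers": 0},
])

```text
time: 8.5
eef_pos: [0.5026, 0.2699, 0.0583]
tcp_rot: [0.076, 0.997, -0.001, -0.002]
contact_force: [-0.6, -0.5, -0.8]
opening: 1.001
finger_force: 0.0
```

Request:
move_arm([
  {"x": 0,"y": 0,"z": 0.003,"yaw": 0,"fingers": 0},
  {"x": 0,"y": 0,"z": 0.005,"yaw": 0,"fingers": 0},
  {"x": 0,"y": 0,"z": 0.005,"yaw": 0,"fingers": 0},
])

```text
time: 8.8
eef_pos: [0.5036, 0.2703, 0.055]
tcp_rot: [0.076, 0.997, -0.0, -0.0]
contact_force: [-0.3, -0.3, -0.0]
opening: 0.999
finger_force: 0.0
```

Request:
move_arm([
  {"x": 0,"y": 0,"z": 0,"yaw": 0,"fingers": 0.12},
  {"x": 0,"y": 0,"z": 0,"yaw": 0,"fingers": 0.3},
  {"x": 0,"y": 0,"z": 0,"yaw": 0,"fingers": 0.4},
  {"x": 0,"y": 0,"z": 0,"yaw": 0,"fingers": 0.4},
  {"x": 0,"y": 0,"z": 0,"yaw": 0,"fingers": 0.4},
], force=25)

```text
time: 9.3
eef_pos: [0.5044, 0.2705, 0.0558]
tcp_rot: [0.076, 0.997, 0.0, 0.001]
contact_force: [1.4, 0.2, 3.4]
opening: 0.812
finger_force: 29.6
```

The handle is gripped by its ends, at an opening of about 69 mm. Now I lift partway, so the slab's bottom is still between the posts.

Request:
move_arm([
  {"x": 0,"y": 0,"z": -0.006,"yaw": 0,"fingers": 0.4},
  {"x": 0,"y": 0,"z": -0.012,"yaw": 0,"fingers": 0.4},
  {"x": 0,"y": 0,"z": -0.018,"yaw": 0,"fingers": 0.4},
  {"x": 0,"y": 0,"z": -0.018,"yaw": 0,"fingers": 0.4},
  {"x": 0,"y": 0,"z": -0.018,"yaw": 0,"fingers": 0.4},
])

```text
time: 9.8
eef_pos: [0.5036, 0.2704, 0.0733]
tcp_rot: [0.076, 0.997, -0.0, -0.0]
contact_force: [-0.7, 0.4, -1.4]
opening: 0.813
finger_force: 29.2
```

```bash
python3 to.py; python3 - <<'E'
from h import *
s=crop(ctrl.read_camera("scene")[:,:,::-1],295,150,405,290,4)
cv2.imwrite("pics/p6.png",s)
E
```

```text
now [0.5036 0.2704 0.0733] ang 81.3 t 9.8 open 0.813 F [-0.7  0.4 -1.4] J6 -1.1
```

View pics/p6.png

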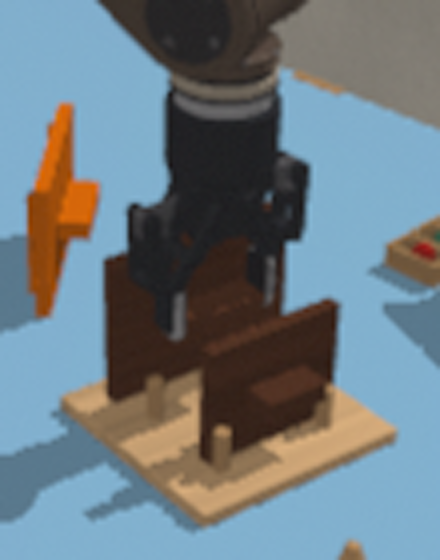

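The larger roof hangs straight in the grip about 18 mm up, with its bottom edge still between the posts. Now I tilt it against the robot-side posts.

Request:
move_arm([
  {"x": 0.005,"y": 0,"z": -0.001,"yaw": 0,"fingers": 0.4},
  {"x": 0.01,"y": 0,"z": -0.003,"yaw": 0,"fingers": 0.4},
  {"x": 0.014,"y": 0,"z": -0.005,"yaw": 0,"fingers": 0.4},
  {"x": 0.018,"y": 0,"z": -0.007,"yaw": 0,"fingers": 0.4},
  {"x": 0.018,"y": 0,"z": -0.007,"yaw": 0,"fingers": 0.4},
], force=20)

```text
time: 10.35
eef_pos: [0.486, 0.2733, 0.081]
tcp_rot: [0.076, 0.997, 0.0, 0.001]
contact_force: [2.5, -1.4, -0.2]
opening: 0.809
finger_force: 28.4
```

Request:
move_arm([
  {"x": 0.004,"y": 0,"z": -0.001,"yaw": 0,"fingers": 0.4},
  {"x": 0.008,"y": 0,"z": -0.002,"yaw": 0,"fingers": 0.4},
  {"x": 0.012,"y": 0,"z": -0.004,"yaw": 0,"fingers": 0.4},
  {"x": 0.014,"y": 0,"z": -0.008,"yaw": 0,"fingers": 0.4},
  {"x": 0.014,"y": 0,"z": -0.015,"yaw": 0,"fingers": 0.4},
])

```text
time: 10.85
eef_pos: [0.4703, 0.2751, 0.0947]
tcp_rot: [0.076, 0.997, -0.001, -0.002]
contact_force: [-0.7, -0.0, -2.0]
opening: 0.811
finger_force: 32.6
```

Request:
move_arm([
  {"x": 0,"y": 0,"z": -0.02,"yaw": 0,"fingers": 0.4},
  {"x": 0,"y": 0,"z": -0.045,"yaw": 0,"fingers": 0.4},
  {"x": 0,"y": 0,"z": -0.07,"yaw": 0,"fingers": 0.4},
  {"x": 0,"y": 0,"z": -0.095,"yaw": 0,"fingers": 0.4},
  {"x": 0,"y": 0,"z": -0.11,"yaw": 0,"fingers": 0.4},
])

```text
time: 11.35
eef_pos: [0.471, 0.2755, 0.2069]
tcp_rot: [0.076, 0.997, 0.0, -0.001]
contact_force: [-0.2, -1.2, -2.1]
opening: 0.809
finger_force: 32.6
```

```bash
python3 to.py .54 0 .2 81.4; python3 - <<'E'
from h import *
cv2.imwrite("pics/s7.png",ctrl.read_camera("scene")[:,:,::-1])
cv2.imwrite("pics/p7.png",crop(cv2.imread("pics/s7.png"),285,90,405,290,3))
E
```

```text
now [0.471  0.2755 0.2069] ang 81.3 t 11.35 open 0.809 F [-0.2 -1.2 -2.1] J6 -1.08
shift [-0.1097 -0.262   0.0066] yaw -0.001
```

View pics/p7.png

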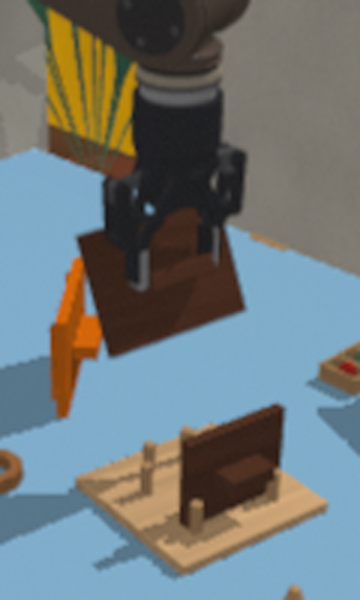

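The roof hangs tilted about 40 degrees, handle face turning up, with its lower corners at crop (110,355) and (245,310). It is clear of the rack and the small roof is untouched. I'll carry it to the free middle of the table.

Request:
move_arm([
  {"x": -0.02,"y": -0.035,"z": 0,"yaw": 0,"fingers": 0.4},
  {"x": -0.042,"y": -0.075,"z": 0,"yaw": 0,"fingers": 0.4},
  {"x": -0.064,"y": -0.115,"z": 0,"yaw": 0,"fingers": 0.4},
  {"x": -0.086,"y": -0.155,"z": 0,"yaw": 0,"fingers": 0.4},
  {"x": -0.108,"y": -0.195,"z": 0,"yaw": 0,"fingers": 0.4},
])

```text
time: 11.9
eef_pos: [0.5482, 0.0649, 0.2036]
tcp_rot: [0.076, 0.997, 0.0, -0.002]
contact_force: [0.7, 0.6, -1.0]
opening: 0.814
finger_force: 32.6
```

Request:
move_arm([
  {"x": -0.018,"y": -0.035,"z": 0.01,"yaw": 0,"fingers": 0.4},
  {"x": -0.036,"y": -0.062,"z": 0.045,"yaw": 0,"fingers": 0.4},
  {"x": -0.036,"y": -0.062,"z": 0.085,"yaw": 0,"fingers": 0.4},
  {"x": -0.036,"y": -0.062,"z": 0.12,"yaw": 0,"fingers": 0.4},
  {"x": -0.036,"y": -0.062,"z": 0.13,"yaw": 0,"fingers": 0.4},
])

```text
time: 12.4
eef_pos: [0.5705, 0.0001, 0.0689]
tcp_rot: [0.076, 0.997, 0.001, -0.007]
contact_force: [-0.8, 0.5, -2.5]
opening: 0.814
finger_force: 32.5
```

```bash
python3 to.py .575 0 .06 81.4; python3 - <<'E'
from h import *
from scipy.optimize import least_squares
a=np.radians(81.3-90);n=np.array([np.cos(a),np.sin(a),0]);y=np.array([-np.sin(a),np.cos(a),0]);Z=np.array([0,0,1.])
tcp=np.array([.471,.2755,.2069])
L=np.array([[.006,-.075,0],[.006,.075,0],[.006,-.075,.11]])
uv=np.array([[321.7,208.3],[366.7,193.3],[311.7,170]])
def pts(q):
    t,dn,dz,dy=q;X=np.cos(t)*n+np.sin(t)*Z;U=-np.sin(t)*n+np.cos(t)*Z
    return np.array([tcp+n*dn+Z*(.011+dz)+y*dy+X*(l[0]-.019)+y*l[1]+U*(l[2]-.055) for l in L])
f=lambda q:np.r_[(proj("scene",pts(q))-uv).ravel(),(q[1:]*1000)/5]
r=least_squares(f,[.7,0,0,0]);print(np.degrees(r.x[0]),r.x[1:],pts(r.x)[:,2]-tcp[2])
E
```

```text
now [5.705e-01 1.000e-04 6.890e-02] ang 81.2 t 12.4 open 0.814 F [-0.8  0.5 -2.5] J6 -1.6
shift [-0.0045  0.0006  0.0088] yaw -0.003
26.302195027140264 [ 0.00141066 -0.00349588  0.0004707 ] [-0.04756208 -0.04756208  0.05104956]
```

Request:
move_arm([
  {"x": 0,"y": 0,"z": 0.008,"yaw": 0,"fingers": 0.4},
  {"x": 0,"y": 0,"z": 0.014,"yaw": 0,"fingers": 0.4},
  {"x": 0,"y": 0,"z": 0.019,"yaw": 0,"fingers": 0.4},
  {"x": 0,"y": 0,"z": 0.019,"yaw": 0,"fingers": 0.4},
])

```text
time: 12.8
eef_pos: [0.5761, -0.0004, 0.0569]
tcp_rot: [0.076, 0.997, -0.0, 0.001]
contact_force: [0.4, 0.0, -2.3]
opening: 0.812
finger_force: 32.6
```

```bash
python3 to.py
```

```text
now [ 5.761e-01 -4.000e-04  5.690e-02] ang 81.3 t 12.8 open 0.812 F [ 0.4  0.  -2.3] J6 -1.6
```

Request:
move_arm([
  {"x": 0.001,"y": 0,"z": 0.004,"yaw": 0,"fingers": 0.4},
  {"x": 0.006,"y": 0,"z": 0.008,"yaw": 0,"fingers": 0.4},
  {"x": 0.013,"y": 0,"z": 0.01,"yaw": 0,"fingers": 0.4},
  {"x": 0.02,"y": 0,"z": 0.012,"yaw": 0,"fingers": 0.4},
  {"x": 0.026,"y": 0,"z": 0.014,"yaw": 0,"fingers": 0.4},
])

```text
time: 13.3
eef_pos: [0.5545, 0.0025, 0.0461]
tcp_rot: [0.076, 0.997, -0.001, 0.007]
contact_force: [3.7, -0.1, 5.1]
opening: 0.813
finger_force: 34.5
```

Request:
move_arm([
  {"x": 0.008,"y": 0,"z": 0.002,"yaw": 0,"fingers": 0.4},
  {"x": 0.015,"y": 0,"z": 0.005,"yaw": 0,"fingers": 0.4},
  {"x": 0.021,"y": 0,"z": 0.008,"yaw": 0,"fingers": 0.4},
  {"x": 0.026,"y": 0,"z": 0.011,"yaw": 0,"fingers": 0.4},
  {"x": 0.03,"y": 0,"z": 0.014,"yaw": 0,"fingers": 0.4},
])

```text
time: 13.8
eef_pos: [0.5202, 0.0078, 0.0288]
tcp_rot: [0.076, 0.997, -0.0, 0.0]
contact_force: [-0.0, 0.4, 8.5]
opening: 0.81
finger_force: 34.3
```

Request:
move_arm([
  {"x": 0.002,"y": 0,"z": 0.002,"yaw": 0,"fingers": 0.4},
  {"x": 0.004,"y": 0,"z": 0.004,"yaw": 0,"fingers": 0.4},
  {"x": 0.006,"y": 0,"z": 0.005,"yaw": 0,"fingers": 0.4},
  {"x": 0.006,"y": 0,"z": 0.005,"yaw": 0,"fingers": 0.4},
])

```text
time: 14.2
eef_pos: [0.5134, 0.0088, 0.0232]
tcp_rot: [0.076, 0.997, -0.0, -0.001]
contact_force: [-0.8, -1.7, 6.2]
opening: 0.807
finger_force: 34.2
```

```bash
python3 to.py; python3 - <<'E'
from h import *
cv2.imwrite("pics/s8.png",ctrl.read_camera("scene")[:,:,::-1])
cv2.imwrite("pics/p8.png",crop(cv2.imread("pics/s8.png"),200,160,360,310,3.7))
E
```

```text
now [0.5134 0.0088 0.0232] ang 81.3 t 14.2 open 0.807 F [-0.8 -1.7  6.2] J6 -1.6
```

Request:
move_arm([
  {"x": 0.001,"y": 0,"z": 0.001,"yaw": 0,"fingers": 0.4},
  {"x": 0.002,"y": 0,"z": 0.002,"yaw": 0,"fingers": 0.4},
  {"x": 0.002,"y": 0,"z": 0.003,"yaw": 0,"fingers": 0.4},
  {"x": 0.002,"y": 0,"z": 0.003,"yaw": 0,"fingers": 0.4},
])

```text
time: 14.65
eef_pos: [0.5103, 0.0093, 0.02]
tcp_rot: [0.076, 0.997, 0.0, -0.003]
contact_force: [-3.2, -0.0, 9.6]
opening: 0.815
finger_force: 35.0
```

Request:
move_arm([
  {"x": 0,"y": 0,"z": 0,"yaw": 0,"fingers": 0.17},
  {"x": 0,"y": 0,"z": -0.001,"yaw": 0,"fingers": 0.12},
  {"x": 0,"y": 0,"z": -0.003,"yaw": 0,"fingers": 0.05},
  {"x": 0,"y": 0,"z": -0.004,"yaw": 0,"fingers": 0},
  {"x": 0,"y": 0,"z": -0.005,"yaw": 0,"fingers": 0},
])

```text
time: 15.15
eef_pos: [0.512, 0.0091, 0.025]
tcp_rot: [0.076, 0.997, 0.0, -0.0]
contact_force: [-0.8, 0.3, -0.5]
opening: 0.998
finger_force: 0.0
```

Request:
move_arm([
  {"x": 0,"y": 0,"z": -0.02,"yaw": 0,"fingers": 0},
  {"x": 0,"y": 0,"z": -0.06,"yaw": 0,"fingers": 0},
  {"x": 0.0,"y": 0,"z": -0.11,"yaw": 0,"fingers": 0},
  {"x": 0.0,"y": 0.03,"z": -0.15,"yaw": 0,"fingers": 0},
  {"x": 0.0,"y": 0.08,"z": -0.15,"yaw": 0,"fingers": 0},
])

```text
time: 15.65
eef_pos: [0.5291, 0.0872, 0.1833]
tcp_rot: [0.078, 0.997, 0.0, 0.007]
contact_force: [0.5, -0.4, -0.3]
opening: 1.001
finger_force: 0.0
```

Request:
move_arm([
  {"x": 0.0,"y": 0.05,"z": 0,"yaw": 0,"fingers": 0},
  {"x": 0.0,"y": 0.1,"z": 0,"yaw": 0,"fingers": 0},
  {"x": 0.0,"y": 0.1,"z": 0,"yaw": 0,"fingers": 0},
])

```text
time: 15.95
eef_pos: [0.5394, 0.192, 0.1755]
tcp_rot: [0.073, 0.997, 0.001, 0.0]
contact_force: [1.5, -0.2, 0.7]
opening: 0.997
finger_force: 0.0
```

```bash
python3 to.py; python3 - <<'E'
from h import *
for n in("scene","top"): cv2.imwrite(f"pics/{n}9.png",ctrl.read_camera(n)[:,:,::-1])
a=crop(cv2.imread("pics/scene9.png"),215,230,325,340,4);b=crop(cv2.imread("pics/top9.png"),340,215,425,295,4)
W=np.zeros((590,800,3),np.uint8);W[:440,:440]=a;W[:320,450:790]=b
W[330:330+240,450:450+332]=crop(cv2.imread("pics/top9.png"),462,222,545,282,4)
cv2.imwrite("pics/p9.png",W)
E
```

```text
now [0.5394 0.192  0.1755] ang 81.6 t 15.95 open 0.997 F [ 1.5 -0.2  0.7] J6 -1.26
```

View pics/p9.png

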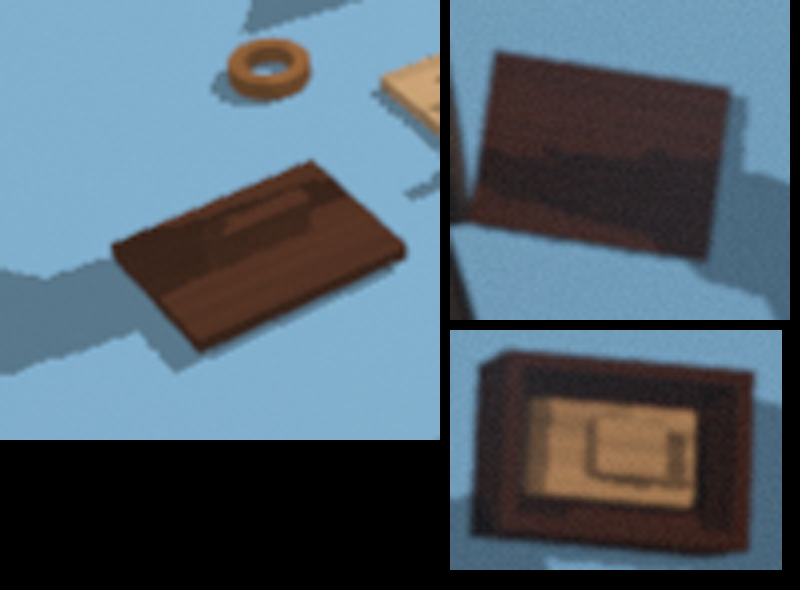

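The roof lies flat with its handle up. In the crop its corners are at scene (113,245), (313,160), (405,250), (203,345) and top (495,52), (730,90), (708,262), (472,222). The car stands upright in the garage (bottom right). I'll fit the roof and refit the garage.

```bash
python3 - <<'E'
from fit import *
T,S="top","scene";z=.019
a=lambda p:m(p,215,230,4);b=lambda p:m(p,340,215,4,450)
t=[(T,b((495,52)),(.055,.075,z)),(T,b((730,90)),(.055,-.075,z)),(T,b((708,262)),(-.055,-.075,z)),(T,b((472,222)),(-.055,.075,z))]
s=[(S,a((113,245)),(-.055,-.075,z)),(S,a((313,160)),(-.055,.075,z)),(S,a((405,250)),(.055,.075,z)),(S,a((203,345)),(.055,-.075,z))]
fit("roof top",t,[.52,0,-.15]);fit("roof scene",s,[.52,0,-.15]);q=fit("roof",t+s,[.52,0,-.15])
h=.064;g=lambda p:m(p,462,222,4,450,330)
t=[(T,g((510,350)),(.055,.075,h)),(T,g((754,372)),(.055,-.075,h)),(T,g((750,552)),(-.055,-.075,h))]
s=[(S,sg((438,158)),(-.055,-.075,h)),(S,sg((682,42)),(-.055,.075,h)),(S,sg((768,140)),(.055,.075,h)),(S,sg((512,272)),(.055,-.075,h))]
fit("gar top",t,[.52,-.3,-.1]);fit("gar scene",s,[.52,-.3,-.1]);fit("gar",t+s,[.52,-.3,-.1])
E
python3 to.py .516 .009 .13 -8.7
```

```text
roof top [ 0.5112  0.0084 -0.151 ] yaw deg -8.65
[[-0.0, -0.3], [0.6, -0.4], [0.2, 0.1], [-0.9, 0.5]]
roof scene [ 0.5171  0.0081 -0.1488] yaw deg -8.52
[[-0.5, 0.4], [0.2, 0.2], [1.3, -0.7], [-0.6, -0.1]]
roof [ 0.5131  0.0086 -0.1498] yaw deg -8.58
[[-0.1, -1.1], [0.4, -1.2], [0.1, -0.7], [-1.0, -0.2], [-1.2, -0.4], [-0.6, -0.5], [0.3, -1.5], [-1.5, -1.1]]
gar top [ 0.513  -0.2963 -0.0809] yaw deg -4.64
[[-0.5, -0.1], [0.4, -0.1], [0.1, 0.2]]
gar scene [ 0.5157 -0.2953 -0.0858] yaw deg -4.91
[[-0.5, -0.6], [-0.0, -0.3], [0.3, 0.2], [0.2, 0.5]]
gar [ 0.5145 -0.2955 -0.0866] yaw deg -4.96
[[-0.7, -0.8], [0.2, -0.5], [-0.5, -0.3], [-0.8, -0.9], [-0.4, -0.5], [-0.1, -0.1], [-0.3, 0.1]]
now [0.5391 0.1881 0.1749] ang 81.5 t 16.05 open 1.001 F [-1.   0.1  0.6] J6 -1.26
shift [-0.0037 -0.1805  0.045 ] yaw -1.568
```

Request:
move_arm([
  {"x": 0,"y": -0.02,"z": 0,"yaw": 0.143,"fingers": 0},
  {"x": 0,"y": -0.05,"z": 0,"yaw": 0.286,"fingers": 0},
  {"x": 0,"y": -0.08,"z": 0,"yaw": 0.429,"fingers": 0},
  {"x": 0,"y": -0.11,"z": 0,"yaw": 0.572,"fingers": 0},
  {"x": 0,"y": -0.14,"z": 0,"yaw": 0.715,"fingers": 0},
])

```text
time: 16.55
eef_pos: [0.5176, 0.046, 0.175]
tcp_rot: [0.424, 0.906, -0.0, -0.0]
contact_force: [0.8, 0.3, 1.3]
opening: 1.0
finger_force: 0.0
```

Request:
move_arm([
  {"x": 0,"y": 0,"z": 0,"yaw": 0.143,"fingers": 0},
  {"x": 0,"y": 0,"z": 0,"yaw": 0.286,"fingers": 0.1},
  {"x": 0,"y": 0,"z": 0,"yaw": 0.429,"fingers": 0.2},
  {"x": 0,"y": 0,"z": 0,"yaw": 0.572,"fingers": 0.3},
  {"x": 0,"y": 0,"z": 0,"yaw": 0.715,"fingers": 0.35},
])

```text
time: 17.05
eef_pos: [0.5178, 0.0469, 0.1749]
tcp_rot: [0.714, 0.7, -0.0, -0.0]
contact_force: [0.6, -0.0, 0.7]
opening: 0.651
finger_force: 0.0
```

Request:
move_arm([
  {"x": 0,"y": 0,"z": 0.01,"yaw": 0.14,"fingers": 0.35},
  {"x": 0,"y": 0,"z": 0.02,"yaw": 0.14,"fingers": 0.35},
  {"x": 0,"y": 0,"z": 0.02,"yaw": 0.14,"fingers": 0.35},
])

```text
time: 17.35
eef_pos: [0.5168, 0.0477, 0.1531]
tcp_rot: [0.758, 0.652, -0.002, -0.001]
contact_force: [-0.1, -1.2, -0.5]
opening: 0.651
finger_force: 0.0
```

```bash
python3 to.py .513 .009 .08 -8.7
```

```text
now [0.5168 0.0477 0.1531] ang -8.6 t 17.35 open 0.651 F [-0.1 -1.2 -0.5] J6 0.05
shift [-0.0388  0.0024  0.0731] yaw 0.002
```

Request:
move_arm([
  {"x": -0.02,"y": 0.001,"z": 0.02,"yaw": 0,"fingers": 0.35},
  {"x": -0.038,"y": 0.002,"z": 0.05,"yaw": 0,"fingers": 0.4},
  {"x": -0.039,"y": 0.002,"z": 0.08,"yaw": 0,"fingers": 0.45},
  {"x": -0.039,"y": 0.002,"z": 0.09,"yaw": 0,"fingers": 0.5},
  {"x": -0.039,"y": 0.002,"z": 0.09,"yaw": 0,"fingers": 0.5},
])

```text
time: 17.85
eef_pos: [0.5131, 0.0098, 0.0636]
tcp_rot: [0.758, 0.652, -0.001, -0.002]
contact_force: [0.4, -0.6, 0.1]
opening: 0.501
finger_force: 0.0
```

Request:
move_arm([
  {"x": 0,"y": 0,"z": 0,"yaw": 0,"fingers": 0.5},
  {"x": 0,"y": 0,"z": 0,"yaw": 0,"fingers": 0.5},
])

```text
time: 18.05
eef_pos: [0.516, 0.0098, 0.067]
tcp_rot: [0.758, 0.652, 0.001, 0.001]
contact_force: [0.6, 0.6, 0.1]
opening: 0.501
finger_force: 0.0
```

```bash
python3 to.py .513 .009 .028 -8.6
```

```text
now [0.516  0.0098 0.067 ] ang -8.6 t 18.05 open 0.501 F [0.6 0.6 0.1] J6 -0.03
shift [-0.0012 -0.0029  0.039 ] yaw 0.0
```

Request:
move_arm([
  {"x": -0.001,"y": -0.002,"z": 0.015,"yaw": 0,"fingers": 0.5},
  {"x": -0.001,"y": -0.002,"z": 0.028,"yaw": 0,"fingers": 0.5},
  {"x": -0.001,"y": -0.002,"z": 0.038,"yaw": 0,"fingers": 0.5},
  {"x": -0.001,"y": -0.002,"z": 0.038,"yaw": 0,"fingers": 0.6},
  {"x": -0.001,"y": -0.002,"z": 0.038,"yaw": 0,"fingers": 0.65},
], force=20)

```text
time: 18.55
eef_pos: [0.5124, 0.0091, 0.0271]
tcp_rot: [0.758, 0.652, -0.0, -0.0]
contact_force: [0.1, -0.3, 0.3]
opening: 0.35
finger_force: 0.0
```

Request:
move_arm([
  {"x": 0,"y": 0,"z": 0,"yaw": 0,"fingers": 0.8},
  {"x": 0,"y": 0,"z": 0,"yaw": 0,"fingers": 1},
  {"x": 0,"y": 0,"z": 0,"yaw": 0,"fingers": 1},
  {"x": 0,"y": 0,"z": 0,"yaw": 0,"fingers": 1},
], force=20)

```text
time: 18.95
eef_pos: [0.5131, 0.009, 0.0278]
tcp_rot: [0.758, 0.652, 0.001, 0.001]
contact_force: [-1.0, 0.0, 2.9]
opening: 0.179
finger_force: 23.3
```

Request:
move_arm([
  {"x": 0,"y": 0,"z": 0,"yaw": 0,"fingers": 1},
  {"x": 0,"y": 0,"z": 0,"yaw": 0,"fingers": 1},
  {"x": 0,"y": 0,"z": 0,"yaw": 0,"fingers": 1},
], force=50)

```text
time: 19.25
eef_pos: [0.5132, 0.0089, 0.0279]
tcp_rot: [0.758, 0.652, 0.001, 0.001]
contact_force: [0.7, 0.0, 5.5]
opening: 0.175
finger_force: 50.8
```

```bash
python3 to.py .5145 -.2955 .16 -4.8; python3 - <<'E'
from h import *
print(ctrl.get_state()["wrist_torque"])
for n in("scene","top"): cv2.imwrite(f"pics/{n}10.png",ctrl.read_camera(n)[:,:,::-1])
E
```

```text
now [0.5132 0.0089 0.0279] ang -8.7 t 19.25 open 0.175 F [0.7 0.  5.5] J6 -0.03
shift [-0.3008  0.0473 -0.132 ] yaw -0.067
[-0.04261076 -0.13008017 -0.03544855]
```

Held by the handle, and the arm's position agrees with the camera fit to within 0.5 mm. Lifting and carrying it to the garage.

Request:
move_arm([
  {"x": 0,"y": 0,"z": -0.015,"yaw": 0,"fingers": 1},
  {"x": 0,"y": 0,"z": -0.04,"yaw": 0,"fingers": 1},
  {"x": 0,"y": 0,"z": -0.07,"yaw": 0,"fingers": 1},
  {"x": 0,"y": 0,"z": -0.1,"yaw": 0,"fingers": 1},
  {"x": -0.02,"y": 0.003,"z": -0.12,"yaw": 0,"fingers": 1},
], force=60)

```text
time: 19.85
eef_pos: [0.5116, -0.0098, 0.1477]
tcp_rot: [0.758, 0.653, -0.0, -0.001]
contact_force: [0.1, -0.5, -1.9]
opening: 0.174
finger_force: 58.8
```

Request:
move_arm([
  {"x": -0.035,"y": 0.006,"z": 0,"yaw": -0.01,"fingers": 1},
  {"x": -0.075,"y": 0.012,"z": 0,"yaw": -0.02,"fingers": 1},
  {"x": -0.115,"y": 0.018,"z": 0,"yaw": -0.03,"fingers": 1},
  {"x": -0.155,"y": 0.024,"z": 0,"yaw": -0.05,"fingers": 1},
  {"x": -0.195,"y": 0.03,"z": 0,"yaw": -0.067,"fingers": 1},
])

```text
time: 20.35
eef_pos: [0.5111, -0.2092, 0.1453]
tcp_rot: [0.736, 0.677, -0.0, -0.002]
contact_force: [-0.1, 0.6, -2.1]
opening: 0.171
finger_force: 58.9
```

Request:
move_arm([
  {"x": -0.03,"y": 0.005,"z": 0,"yaw": 0,"fingers": 1},
  {"x": -0.06,"y": 0.01,"z": 0,"yaw": 0,"fingers": 1},
  {"x": -0.085,"y": 0.01,"z": 0,"yaw": 0,"fingers": 1},
  {"x": -0.085,"y": 0.01,"z": 0,"yaw": 0,"fingers": 1},
  {"x": -0.085,"y": 0.01,"z": 0,"yaw": 0,"fingers": 1},
])

```text
time: 20.85
eef_pos: [0.5143, -0.2934, 0.1454]
tcp_rot: [0.737, 0.676, -0.0, -0.002]
contact_force: [-0.4, 1.0, -1.8]
opening: 0.17
finger_force: 58.9
```

```bash
python3 to.py .5142 -.2954 .105 -4.85
```

```text
now [ 0.5143 -0.2934  0.1454] ang -4.9 t 20.85 open 0.17 F [-0.4  1.  -1.8] J6 -0.6
shift [-0.0021  0.0002  0.0404] yaw -0.001
```

Request:
move_arm([
  {"x": -0.001,"y": 0,"z": 0.015,"yaw": 0,"fingers": 1},
  {"x": -0.002,"y": 0,"z": 0.03,"yaw": 0,"fingers": 1},
  {"x": -0.002,"y": 0,"z": 0.043,"yaw": 0,"fingers": 1},
  {"x": -0.002,"y": 0,"z": 0.045,"yaw": 0,"fingers": 1},
  {"x": -0.002,"y": 0,"z": 0.045,"yaw": 0,"fingers": 1},
])

```text
time: 21.35
eef_pos: [0.5148, -0.2951, 0.1008]
tcp_rot: [0.736, 0.677, -0.0, -0.001]
contact_force: [0.1, 0.1, -1.3]
opening: 0.174
finger_force: 58.8
```

Request:
move_arm([
  {"x": 0,"y": 0,"z": 0,"yaw": 0,"fingers": 1},
  {"x": 0,"y": 0,"z": 0,"yaw": 0,"fingers": 1},
])

```text
time: 21.55
eef_pos: [0.5159, -0.2964, 0.1031]
tcp_rot: [0.736, 0.677, 0.0, 0.001]
contact_force: [-0.0, 1.0, -2.1]
opening: 0.17
finger_force: 58.8
```

```bash
python3 to.py .5142 -.2954 .084 -4.85
```

```text
now [ 0.5159 -0.2964  0.1031] ang -4.8 t 21.55 open 0.17 F [-0.   1.  -2.1] J6 -0.61
shift [ 0.0008 -0.0018  0.0191] yaw 0.001
```

Settled at height. Lowering slowly with the small correction.

Request:
move_arm([
  {"x": 0.001,"y": -0.001,"z": 0.003,"yaw": 0,"fingers": 1},
  {"x": 0.001,"y": -0.0015,"z": 0.006,"yaw": 0,"fingers": 1},
  {"x": 0.001,"y": -0.0015,"z": 0.01,"yaw": 0,"fingers": 1},
  {"x": 0.001,"y": -0.0015,"z": 0.013,"yaw": 0,"fingers": 1},
  {"x": 0.001,"y": -0.0015,"z": 0.015,"yaw": 0,"fingers": 1},
])

```text
time: 22.05
eef_pos: [0.5137, -0.2947, 0.0866]
tcp_rot: [0.736, 0.677, -0.0, -0.0]
contact_force: [-0.6, -0.1, -2.3]
opening: 0.172
finger_force: 58.8
```

```bash
python3 to.py .5142 -.2954 .084 -4.85; python3 -c "
from plant import ctrl;print(ctrl.get_state()['wrist_torque'])"
```

```text
now [ 0.5137 -0.2947  0.0866] ang -4.8 t 22.05 open 0.172 F [-0.6 -0.1 -2.3] J6 -0.61
shift [-0.0006  0.0006  0.0026] yaw 0.001
[ 0.03099309 -0.0050361   0.00243139]
```

There's no contact force below the rim-touch height of 0.092, so the battens are inside. Seating it and releasing.

Request:
move_arm([
  {"x": 0,"y": 0,"z": 0.002,"yaw": 0,"fingers": 1},
  {"x": 0,"y": 0,"z": 0.003,"yaw": 0,"fingers": 1},
  {"x": 0,"y": 0,"z": 0.003,"yaw": 0,"fingers": 1},
])

```text
time: 22.35
eef_pos: [0.514, -0.295, 0.085]
tcp_rot: [0.736, 0.677, -0.0, 0.0]
contact_force: [-1.5, 2.1, 3.5]
opening: 0.169
finger_force: 59.5
```

```bash
python3 to.py
```

```text
now [ 0.514 -0.295  0.085] ang -4.8 t 22.35 open 0.169 F [-1.5  2.1  3.5] J6 -0.61
```

Seated at 0.085, as predicted. Releasing and retreating.

Request:
move_arm([
  {"x": 0,"y": 0,"z": 0,"yaw": 0,"fingers": 0.8},
  {"x": 0,"y": 0,"z": -0.001,"yaw": 0,"fingers": 0.7},
  {"x": 0,"y": 0,"z": -0.002,"yaw": 0,"fingers": 0.6},
  {"x": 0,"y": 0,"z": -0.002,"yaw": 0,"fingers": 0.5},
  {"x": 0,"y": 0,"z": -0.004,"yaw": 0,"fingers": 0.5},
])

```text
time: 22.85
eef_pos: [0.5138, -0.2948, 0.088]
tcp_rot: [0.736, 0.677, -0.0, -0.0]
contact_force: [-0.3, -0.2, -0.8]
opening: 0.498
finger_force: 0.0
```

Request:
move_arm([
  {"x": 0,"y": 0,"z": -0.02,"yaw": 0,"fingers": 0.5},
  {"x": 0,"y": 0,"z": -0.06,"yaw": 0,"fingers": 0.5},
  {"x": 0,"y": 0,"z": -0.1,"yaw": 0,"fingers": 0.5},
  {"x": 0.04,"y": 0,"z": -0.12,"yaw": 0,"fingers": 0.5},
  {"x": 0.08,"y": 0,"z": -0.13,"yaw": 0,"fingers": 0.5},
])

```text
time: 23.35
eef_pos: [0.5218, -0.2159, 0.2219]
tcp_rot: [0.737, 0.676, 0.001, 0.003]
contact_force: [0.6, 0.0, 0.1]
opening: 0.5
finger_force: 0.0
```

Request:
move_arm([
  {"x": 0.045,"y": 0,"z": 0,"yaw": 0,"fingers": 0.5},
  {"x": 0.09,"y": 0,"z": 0,"yaw": 0,"fingers": 0.5},
  {"x": 0.135,"y": 0,"z": 0,"yaw": 0,"fingers": 0.5},
  {"x": 0.16,"y": 0,"z": 0,"yaw": 0,"fingers": 0.5},
  {"x": 0.16,"y": 0,"z": 0,"yaw": 0,"fingers": 0.5},
])

```text
time: 23.85
eef_pos: [0.534, -0.0528, 0.2184]
tcp_rot: [0.735, 0.678, 0.0, -0.0]
contact_force: [0.7, 0.0, -0.1]
opening: 0.5
finger_force: 0.0
```

```bash
python3 - <<'E'
from h import *
for n in("scene","top"): cv2.imwrite(f"pics/{n}11.png",ctrl.read_camera(n)[:,:,::-1])
S=cv2.imread("pics/scene11.png");T=cv2.imread("pics/top11.png")
W=np.zeros((600,800,3),np.uint8);W[:396,:432]=crop(S,105,290,225,400,3.6);W[:280,440:796]=crop(T,460,220,549,290,4)
W[290:290+300,440:440+360]=crop(S,270,180,450,330,2);W[400:600,0:430]=cv2.resize(T[85:300,90:],(430,200))
cv2.imwrite("pics/p11.png",W)
E
python3 to.py
```

```text
now [ 0.5341 -0.0556  0.2183] ang -4.7 t 23.95 open 0.502 F [-0.6  0.8  0. ] J6 -0.21
```

View pics/p11.png

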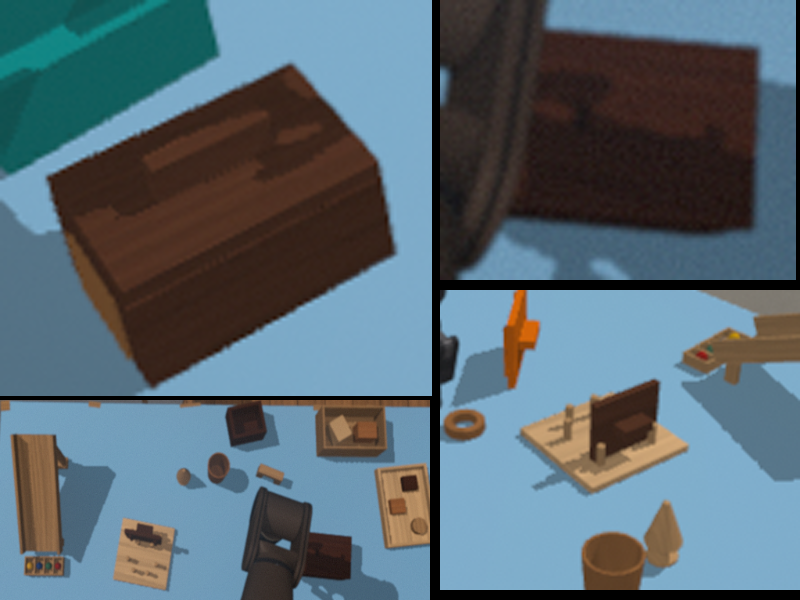

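The roof lies level and flush on the garage with its handle up, in the top-left crop. The small roof and the other toys stand where they were.

```bash
python3 -c "
from plant import ctrl;print(ctrl.sign_off())"
```

```text
the job is handed in; nothing more can be done
None
```

The job is handed in at about 24 s: the car is parked upright in the garage, the larger roof was laid flat, let go and retaken by its handle, and it now closes the garage level and fully down, with the small roof and the other toys left where they were.

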